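Walnuts for the recipe shot

TASK

Set up the recipe shot: tip all five walnuts from the steel cup into the white bowl and stand the empty cup upright back on the worktop, clear of the hand. Then grip the camera stand's handle so that its red release button is squeezed in, pull the mast up past the first stop to the second, topmost stop, and finish still holding it up there with the button squeezed. Leave the jar, the pepper mill and the canister where they stand.

Things in the scene. Friction and masses are not known exactly. Their poses are not given: they have to be found in the camera images.
- cup: tapered steel cup, 78 mm tall, outer diameter 44 mm at the foot, 64 mm at the rim, wall 3 mm, floor 5 mm; round it an orange grip band, straight, diameter 62 mm, from 42 to 62 mm above the foot (grasp there). About 0.17 kg full. Starts upright on the worktop, holding the five walnuts up to near its rim. Origin: centre of the foot; z: towards the mouth; yaw means nothing.
- bowl: white ceramic bowl standing loose on the worktop, rim diameter 140 mm, 50 mm tall, 0.45 kg; empty at the start. Origin: centre of the underside, z up.
- mast (a joint): height of the camera stand's mast (m): 0 fully down (start), 0.050 first stop, 0.100 second and top stop (hard end). Locks (2 mm play) at 0 and at each stop when the button is out; slides freely while the button is kept squeezed, also past the first stop. Mast, camera and handle weigh about 0.4 kg and sink if let go between stops; friction about 2 N.
- button (a joint): travel of the red release button (m): 0 out (start), 0.006 fully in; frees the mast from about 0.003. Spring 2.4 N at first, 6 N fully in: grip with 20 N or more.
- handle: black grip block on top of the mast, 30 (x) by 56 (y) by 40 mm (z); the red button, 30 mm wide, 26 tall, sticks out 7.5 mm from its +x side (1.5 mm when in). Grasp from above, fingers closing along its x (37.5 mm), one pad on the button, one on the -x side: this squeezes it in. Camera at its -y side, lower, up to 95 mm out. Origin: centre of the underside, 150 mm above the worktop when down; z up.
- grip (a point): where to grasp the handle: on the grip block's vertical centre line, 21 mm above its underside, level with the middle of the button; axes as handle. Rises with the mast. Button's outer face 22.5 mm from it along +x (button out), plain face 15 mm along -x.
- stand: camera stand, fixed to the worktop: dark steel foot 120 by 120 by 12 mm, grey upright square tube 36 by 36 mm, top 132 mm above the worktop, three windows in its +x face. Origin: centre of the underside; x points to the button's side, the camera looks to -y.
- jar: glass jar with a cork top, 56 mm diameter, 85 mm tall: bystander. Origin: centre of the underside.
- mill: dark wooden pepper mill, 54 mm diameter, 138 mm tall: bystander. Origin: centre of the underside.
- canister: blue ceramic canister, 74 mm diameter, 100 mm tall: bystander. Origin: centre of the underside.
- walnut0: brown walnut, 23 mm thick and 27 mm long, 12 g, smooth shell (slides at about 15 degrees of slope); origin at its centre. Starts in the cup.
- walnut1: brown walnut, 23 mm thick and 27 mm long, 12 g, smooth shell (slides at about 15 degrees of slope); origin at its centre. Starts in the cup.
- walnut2: brown walnut, 23 mm thick and 27 mm long, 12 g, smooth shell (slides at about 15 degrees of slope); origin at its centre. Starts in the cup.
- walnut3: brown walnut, 23 mm thick and 27 mm long, 12 g, smooth shell (slides at about 15 degrees of slope); origin at its centre. Starts in the cup.
- walnut4: brown walnut, 23 mm thick and 27 mm long, 12 g, smooth shell (slides at about 15 degrees of slope); origin at its centre. Starts in the cup.

How it is judged:
By the outcome, as a careful person would: the job done as asked, in the order asked, and still so for the second after the job is handed in, while the arm keeps its last pose, push and grip.
It also fails if it takes over 72 s, if anything falls off the work surface, if the arm or the gripper's body presses on something with over 40 N, if the wrist force passes 120 N, or if a joint passes its speed limit or range.

ROBOT

A 6-joint arm with a two-finger parallel gripper is mounted at the origin on the work surface. World frame = base frame: x ahead of the robot, y to its left, z up, the work surface at z = 0. Lengths are in m, angles in rad, forces in N, time in s.
With the tool pointing down it reaches from about 0.3 to 0.825 m from the base axis. Payload 5.4 kg.
Tool frame: the origin (TCP) lies between the finger pads, 19 mm behind the fingertips; this is the grasp point; z points along the fingers, y is the line along which they close (so a half turn about z gives the same grasp; the last joint's range is limited). The gripper opens to 92 mm and grips with 3 to 60 N. Pads are 20 mm wide; open, the fingers measure 128 mm over their backs; the gripper's body (75 mm by 189 mm) begins 69 mm behind the grasp point.
Start: joints at [0.984, 0.158, 1.597, -0, 1.386, -0.21], TCP at [0.212, 0.535, 0.233] pointing down, gripper open.
Joint ranges: [-2.91, 2.91], [-0.94, 2.29], [0.18, 2.7], [-1.29, 4.43], [0.17, 2.64], [-3, 3]. Speed limits (rad/s): [2.57, 2.57, 3.14, 3.14, 3.14, 3.14].

INTERFACE

Orientations are given as a rotation vector (axis times angle).
In Python, from workcell import bot gives the robot as it stands. Calls block until the motion is done:
- bot.goto(position, orientation): joint-space move of the TCP to a pose.
- bot.line_to(position, rot=None, max_speed=0.15): straight line of the TCP; rot=None keeps the orientation; max_speed is the mean speed in m/s.
- bot.set_joints(angles): joint-space move.
- bot.set_gripper(opening, newtons=None): opening from 0.0 (shut) to 1.0 (fully open); newtons is the grip in N (None keeps the last); returns when the fingers have stopped.
- bot.hold(seconds).
- bot.inverse_kinematics(position, orientation): joint angles nearest the present ones, or None.
- bot.read_camera(name): name is "scene" or "top"; returns a dict with "pixels" (400x640x3 uint8, blue, green, red), "fx", "fy", "cx", "cy" (pixels), "R" (3x3) and "t" (3): a world point X has camera coordinates R X + t. Camera axes: x right, y down, z forward; pixel columns grow to the right and rows downward; lengths in m; the calibration is good to about 2 mm. A picture is of the moment at which its call begins. There is no depth.
A pose or a line that the arm cannot do raises bot.MotionError and nothing moves.
- bot.job_done(): hands the job in; it is judged then, once.
Readings, each from a call of its own:
- bot.current_clock(): time.
- bot.current_joints(): joint angles.
- bot.current_joint_vel(): joint speeds.
- bot.current_effort(): joint torques, N m.
- bot.current_ee_pos(): TCP position.
- bot.current_tool_rot(): TCP orientation.
- bot.current_contact_force(): force on the tool from outside, world axes, zero at the start.
- bot.current_ft_torque(): the same for the moment, N m.
- bot.current_opening(): opening from 0.0 (shut) to 1.0 (fully open).
- bot.current_grip_force(): force on a finger pad.
Only numpy, scipy, OpenCV 4.12 (cv2) and the standard library are available. Lean on these libraries where they do the work, as an engineer would, in place of code of your own. Each camera call takes 0.05 s, during which the arm holds its last target. There are 200 camera calls.

## Working session

There is one attempt and no reset: what is moved stays moved. The work goes in short steps, each a Python script; the robot and the scene stay as the last script left them, time stands still between calls to the robot, and variables do not carry over. Pictures are saved under pics/ and viewed, at most 10 in all, crops included, and the job is handed in when it is done.

```bash
mkdir -p pics; ls; python3 - <<'E'
from workcell import bot
import cv2,numpy as np
for n in("scene","top"):
    c=bot.read_camera(n);cv2.imwrite(f"pics/{n}0.png",c["pixels"])
    print(n,c["fx"],c["fy"],c["cx"],c["cy"],np.round(c["R"],4).tolist(),np.round(c["t"],4), (-c["R"].T@c["t"]).round(3) if hasattr(c["R"],"T") else "")
print(bot.current_tool_rot(),bot.current_clock())
E
```

```text
pics
scene 427.9367237686428 427.9367237686428 315.4561555107012 200.7432270179564 [[0.7833, 0.6216, 0.012], [0.4816, -0.5944, -0.644], [-0.3932, 0.5102, -0.7649]] [-0.4418 -0.2052  1.3657] [ 0.982 -0.544  0.918]
top 376.5409611229273 376.5409611229273 326.9523657399093 200.56326463305143 [[0.017, -0.9994, 0.0305], [-0.995, -0.0199, -0.0983], [0.0988, -0.0287, -0.9947]] [-0.0297  0.5817  0.8789] [0.492 0.007 0.932]
[-5.88255418e-01 -3.08535289e+00  2.39756276e-03] 0.1
```

View pics/scene0.png

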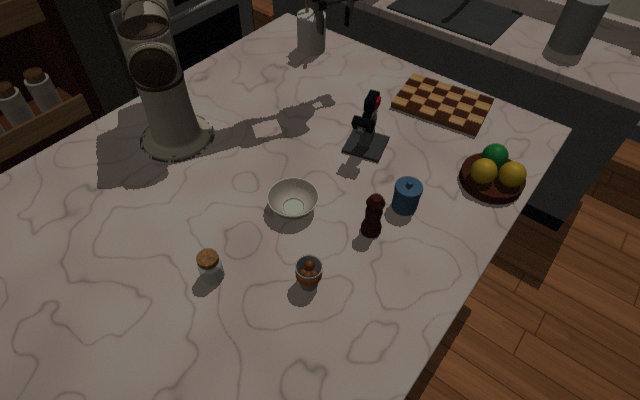

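View pics/top0.png

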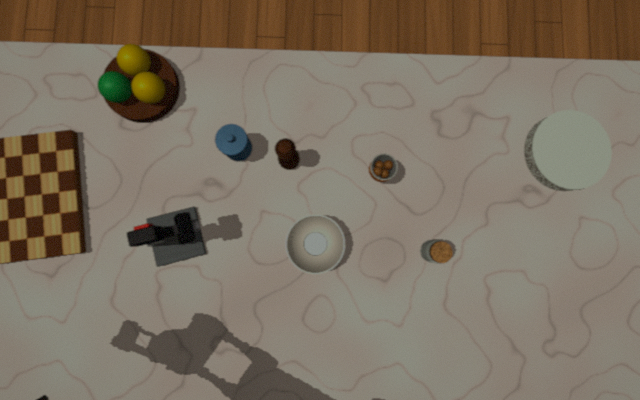

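The pictures show, in top view: cup (383,168), bowl (316,244), jar (441,251), mill (287,153), canister (233,142), stand foot (177,237), and handle near (142,235) with its red button on the +x side. Next I'll zoom in on the stand and measure everything.

```bash
cat > h.py <<'E'
import cv2,numpy as np
from workcell import bot
def ray(c,u,v):
    R=np.array(c["R"]);t=np.array(c["t"])
    d=R.T@np.array([(u-c["cx"])/c["fx"],(v-c["cy"])/c["fy"],1.]); return -R.T@t,d/np.linalg.norm(d)
def plane(c,u,v,z):
    o,d=ray(c,u,v); return o+d*(z-o[2])/d[2]
def tri(c1,p1,c2,p2):
    A=[];b=[]
    for c,p in((c1,p1),(c2,p2)):
        o,d=ray(c,*p);P=np.eye(3)-np.outer(d,d);A.append(P);b.append(P@o)
    X=np.linalg.lstsq(np.vstack(A),np.hstack(b),rcond=None)[0]
    return X,[np.linalg.norm(P@X-q) for P,q in zip(A,b)]
def proj(c,X):
    q=np.array(c["R"])@X+np.array(c["t"]);return np.array([c["fx"]*q[0]/q[2]+c["cx"],c["fy"]*q[1]/q[2]+c["cy"]])
def blobs(m,amin=8):
    n,l,s,ce=cv2.connectedComponentsWithStats(m.astype(np.uint8));return [(ce[i].round(2).tolist(),s[i].tolist(),l==i) for i in range(1,n) if s[i,4]>=amin]
E
python3 - <<'E'
from h import *
cs={n:bot.read_camera(n) for n in("scene","top")}
a=cs["top"]["pixels"][190:280,110:230];b=cs["scene"]["pixels"][80:170,320:440]
e=cs["top"]["pixels"][145:195,355:415];f=cs["scene"]["pixels"][250:300,280:340]
r=lambda i,w,h:cv2.resize(i,(w,h),interpolation=cv2.INTER_CUBIC)
im=np.vstack([np.hstack([r(a,400,300),r(b,400,300)]),np.hstack([r(e,360,300),r(f,360,300),np.zeros((300,80,3),np.uint8)])])
cv2.imwrite("pics/crop1.png",np.clip(im.astype(float)*1.6,0,255).astype(np.uint8))
for n,c in cs.items():
    h=cv2.cvtColor(c["pixels"],cv2.COLOR_BGR2HSV);H,S,V=h[...,0].astype(int),h[...,1],h[...,2]
    print(n)
    red=((H<6)|(H>174))&(S>170)&(V>70)
    for k,m in(("red",red),("orange",(H>6)&(H<18)&(S>120)&(V>60)),("blue",(H>95)&(H<115)&(S>100)),("dark",V<50)):
        print(k,[(x[0],x[1]) for x in blobs(m,12) if 100<x[0][0]<480 and 80<x[0][1]<300][:12])
E
```

```text
scene
red [([377.82, 99.0], [376, 96, 5, 7, 17])]
orange [([442.65, 100.91], [392, 74, 100, 53, 1632]), ([206.55, 257.18], [196, 249, 22, 18, 292]), ([309.14, 262.39], [306, 260, 7, 6, 36]), ([308.17, 272.51], [300, 269, 17, 8, 89]), ([300.47, 279.81], [296, 273, 12, 12, 43])]
blue [([406.1, 195.2], [392, 177, 30, 39, 810])]
dark [([412.82, 82.93], [406, 79, 14, 9, 61]), ([429.8, 81.59], [423, 78, 14, 8, 59]), ([457.06, 90.14], [450, 87, 15, 8, 63]), ([422.16, 93.2], [415, 89, 15, 9, 70]), ([439.59, 91.49], [433, 88, 14, 8, 68]), ([366.31, 132.72], [342, 90, 47, 73, 1619]), ([404.33, 94.67], [398, 91, 14, 9, 63]), ([467.67, 100.68], [460, 97, 16, 8, 72]), ([449.88, 102.11], [443, 98, 15, 9, 75]), ([438.14, 118.18], [391, 101, 90, 35, 722]), ([432.03, 103.69], [425, 100, 15, 9, 71]), ([479.05, 111.6], [471, 107, 16, 10, 81])]
top
red [([141.53, 226.6], [135, 224, 14, 6, 45])]
orange [([117.0, 108.37], [109, 104, 16, 9, 46]), ([132.98, 111.0], [128, 106, 12, 12, 45]), ([151.86, 110.18], [144, 106, 16, 11, 56]), ([128.08, 114.25], [126, 112, 5, 5, 12]), ([281.76, 148.69], [279, 145, 7, 7, 29]), ([382.41, 167.7], [374, 160, 19, 18, 209]), ([375.58, 177.38], [369, 171, 16, 11, 26]), ([440.65, 251.59], [430, 241, 22, 22, 369])]
blue [([232.97, 141.54], [216, 125, 35, 35, 833])]
dark [([164.31, 99.63], [127, 68, 53, 54, 676]), ([126.55, 93.34], [110, 71, 30, 36, 351]), ([243.27, 152.28], [229, 138, 23, 23, 184]), ([288.29, 155.74], [276, 139, 23, 30, 393]), ([375.33, 161.6], [373, 157, 7, 10, 15]), ([168.63, 232.71], [128, 208, 76, 39, 1565])]
```

View pics/crop1.png

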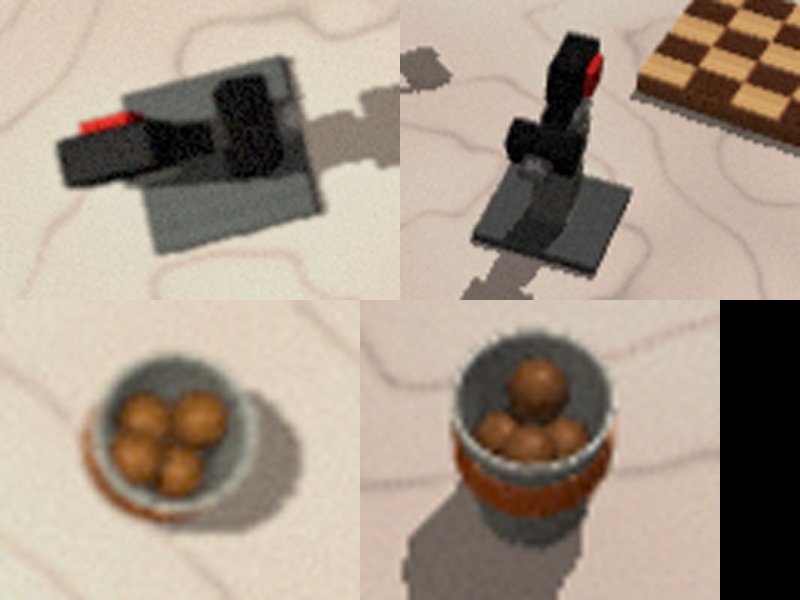

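```bash
python3 - <<'E'
from h import *
s=bot.read_camera("scene");t=bot.read_camera("top")
T=lambda x,y:(110+x/3.333-.5*.7,190+y/3.333-.35)
F=np.array([plane(t,*T(*p),.012)[:2] for p in((122,95),(287,55),(325,213),(155,255))])
print("foot",F.round(3).tolist(),F.mean(0),"edges",[np.degrees(np.arctan2(*(F[(i+1)%4]-F[i])[::-1])).round(1) for i in range(4)],[np.linalg.norm(F[(i+1)%4]-F[i]).round(3) for i in range(4)])
S=lambda x,y:(320+(x-400)/3.333-.35,80+y/3.333-.35)
G=np.array([plane(s,*S(*p),.012)[:2] for p in((508,165),(632,188),(592,270),(472,240))]);print("foot scene",G.round(3).tolist(),G.mean(0))
def redc(c):
    h=cv2.cvtColor(c["pixels"],cv2.COLOR_BGR2HSV);H,S_,V=h[...,0].astype(int),h[...,1],h[...,2]
    m=((H<6)|(H>174))&(S_>120)&(V>60);b=[x for x in blobs(m,12) if 100<x[0][0]<480 and 80<x[0][1]<300];return b[0][0]
print("red",redc(s),redc(t),tri(s,redc(s),t,redc(t)))
print("handle top corners",[plane(t,*T(*p),.19).round(3).tolist() for p in((57,145),(65,187),(150,122))])
print("cup",plane(t,383.7,167.6,.078),plane(s,308.4,266,.078),tri(s,(308.4,266),t,(383.7,167.6)))
# bowl: rim from bright low-sat contour in top
print("bowl",plane(t,316,243.8,.05),plane(s,292.8,199,.05))
print("jar",plane(t,440.7,251.5,.085),plane(s,207.5,258,.085))
print("mill",plane(t,286,147,.13),plane(s,375,200,.13),"can",plane(t,232,139,.1))
E
```

```text
foot [[0.533, 0.416], [0.564, 0.299], [0.45, 0.266], [0.419, 0.385]] [0.49132881 0.34134307] edges [np.float64(-75.0), np.float64(-163.8), np.float64(104.9), np.float64(15.0)] [np.float64(0.121), np.float64(0.118), np.float64(0.123), np.float64(0.118)]
foot scene [[0.42, 0.371], [0.531, 0.419], [0.563, 0.301], [0.455, 0.264]] [0.49245547 0.33858313]
red [377.9, 99.15] [140.97, 226.71] (array([0.50833157, 0.34887284, 0.18318189]), [np.float64(0.0002594877859822703), np.float64(0.00025948778598167675)])
handle top corners [[0.495, 0.372, 0.19], [0.471, 0.366, 0.19], [0.509, 0.319, 0.19]]
cup [ 0.65648701 -0.14745182  0.078     ] [ 0.65822582 -0.14595866  0.078     ] (array([ 0.65736015, -0.14670782,  0.07795503]), [np.float64(0.0011455322576370698), np.float64(0.0011455322576375195)])
bowl [0.47847719 0.00542161 0.05      ] [0.48518537 0.00155121 0.05      ]
jar [ 0.46644194 -0.27564423  0.085     ] [ 0.46860867 -0.27709172  0.085     ]
mill [0.68688191 0.07463657 0.13      ] [0.68718519 0.07375306 0.13      ] can [0.70946324 0.19829639 0.1       ]
```

```bash
cat >> h.py <<'E'
from scipy.spatial.transform import Rotation as Ro
CUP=np.array([.657,-.147]);BOWL=np.array([.481,.004]);GRIP=np.array([.4915,.341,.171]);YAW=np.radians(15)
def side(az,pitch,roll=0):
    """tool z points along azimuth az, pitch below horizontal, tool y horizontal (to the left for roll 0), rolled about tool z; degrees"""
    a,p=np.radians([az,pitch]);z=np.array([np.cos(a)*np.cos(p),np.sin(a)*np.cos(p),-np.sin(p)]);y=np.array([-np.sin(a),np.cos(a),0])
    return Ro.from_matrix(np.c_[np.cross(y,z),y,z])*Ro.from_euler('z',roll,degrees=True)
E
python3 - <<'E'
from h import *
print(side(0,20).as_matrix().round(2).tolist())
for az in(-40,-12.6,20):
  for p in(10,20,30):
    for r in(0,180):
      q=bot.inverse_kinematics([*CUP,.054],side(az,p,r).as_rotvec());print("grasp",az,p,r,None if q is None else np.round(q,2))
for az in(-40,0,40):
  for p in(0,20):
    for r in(-130,-90,0,50,90,130,180):
      q=bot.inverse_kinematics([*BOWL,.16],side(az,p,r).as_rotvec());print("pour",az,p,r,None if q is None else np.round(q,2))
E
```

```text
[[-0.34, 0.0, 0.94], [0.0, 1.0, 0.0], [-0.94, 0.0, -0.34]]
grasp -40 10 0 [-0.18  0.68  2.04  3.75  1.03  1.33]
grasp -40 10 180 [-0.18  0.68  2.04  3.75  1.03 -1.81]
grasp -40 20 0 [-0.19  0.54  2.06  3.85  0.78  1.21]
grasp -40 20 180 [-0.19  0.54  2.06  3.85  0.78 -1.93]
grasp -40 30 0 [-0.22  0.44  2.05  4.06  0.53  0.98]
grasp -40 30 180 [-0.22  0.44  2.05  4.06  0.53 -2.16]
grasp -12.6 10 0 [-0.55  0.62  2.18  2.77  1.07  1.69]
grasp -12.6 10 180 [-0.55  0.62  2.18  2.77  1.07 -1.45]
grasp -12.6 20 0 [-0.53  0.47  2.2   2.72  0.78  1.77]
grasp -12.6 20 180 [-0.53  0.47  2.2   2.72  0.78 -1.37]
grasp -12.6 30 0 [-0.52  0.36  2.18  2.57  0.49  1.93]
grasp -12.6 30 180 [-0.52  0.36  2.18  2.57  0.49 -1.21]
grasp 20 10 0 [-0.85  0.7   1.98  1.83  1.25  2.02]
grasp 20 10 180 [-0.85  0.7   1.98  1.83  1.25 -1.12]
grasp 20 20 0 [-0.83  0.57  2.01  1.71  1.07  2.17]
grasp 20 20 180 [-0.83  0.57  2.01  1.71  1.07 -0.98]
grasp 20 30 0 [-0.78  0.47  2.01  1.55  0.9   2.37]
grasp 20 30 180 [-0.78  0.47  2.01  1.55  0.9  -0.77]
pour -40 0 -130 [ 0.29  0.37  2.38  4.16  1.36 -1.03]
pour -40 
[... 679 characters left out ...]
None
pour 40 0 -130 [-1.05  0.36  2.39  1.41  1.64 -0.32]
pour 40 0 -90 [-1.05  0.36  2.39  1.41  1.64  0.38]
pour 40 0 0 [-1.05  0.36  2.39  1.41  1.64  1.95]
pour 40 0 50 [-1.05  0.36  2.39  1.41  1.64  2.83]
pour 40 0 90 [-1.05  0.36  2.39  1.41  1.64 -2.76]
pour 40 0 130 [-1.05  0.36  2.39  1.41  1.64 -2.06]
pour 40 0 180 [-1.05  0.36  2.39  1.41  1.64 -1.19]
pour 40 20 -130 [-0.99 -0.04  2.45  1.25  1.38  0.04]
pour 40 20 -90 [-0.99 -0.04  2.45  1.25  1.38  0.74]
pour 40 20 0 [-0.99 -0.04  2.45  1.25  1.38  2.31]
pour 40 20 50 None
pour 40 20 90 [-0.99 -0.04  2.45  1.25  1.38 -2.41]
pour 40 20 130 [-0.99 -0.04  2.45  1.25  1.38 -1.71]
pour 40 20 180 [-0.99 -0.04  2.45  1.25  1.38 -0.83]
```

```bash
python3 - <<'E'
from h import *
# pour geometry: cup axis in tool frame fixed by grasp pitch 35
g=side(5,35); ax=g.inv().apply([0,0,1])
for p in(0,10,20,30):
  for az in (40,):
   for r in(-90,-110,-130,-150):
    Rm=side(az,p,r); a=Rm.apply(ax); tilt=np.degrees(np.arccos(a[2]))
    down=np.array([0,0,-1.])-a*(-a[2]); down/=np.linalg.norm(down); lip=a*.026+down*.031
    B=Rm.apply([[x,y,-s] for x in(-.0375,.0375) for y in(-.0945,.0945) for s in(.069,.15)])
    k=B[:,2].argmin()
    print(p,r,"tilt",tilt.round(),"axis",a.round(2),"lip",lip.round(3),"body low",B[k].round(3))
E
python3 - <<'E'
from h import *
bot.line_to([.212,.535,.36],max_speed=.25)
q=np.array(bot.current_joints());q[0]=-.5;bot.set_joints(q)
R=side(5,35).as_rotvec()
bot.goto([.48,-.2,.36],R);print(np.round(bot.current_joints(),2),bot.current_clock())
z=side(5,35).apply([0,0,1]);C=np.array([*CUP,.053])
for d in(.13,.0):
    print(d,bot.inverse_kinematics(C-d*z,R))
print(bot.current_contact_force())
E
```

```text
0 -90 tilt 90.0 axis [-0.97  0.26  0.  ] lip [-0.025  0.007 -0.031] body low [-0.091 -0.125 -0.095]
0 -110 tilt 106.0 axis [-0.93  0.22 -0.28] lip [-0.016  0.004 -0.037] body low [-0.055 -0.042 -0.102]
0 -130 tilt 122.0 axis [-0.84  0.11 -0.53] lip [-0.006  0.001 -0.04 ] body low [-0.032 -0.069 -0.096]
0 -150 tilt 135.0 axis [-0.7  -0.05 -0.71] lip [ 0.004  0.    -0.04 ] body low [-0.012 -0.093 -0.08 ]
10 -90 tilt 84.0 axis [-0.96  0.26  0.1 ] lip [-0.028  0.008 -0.028] body low [-0.041 -0.083 -0.081]
10 -110 tilt 100.0 axis [-0.96  0.2  -0.18] lip [-0.02   0.004 -0.035] body low [-0.067 -0.053 -0.088]
10 -130 tilt 115.0 axis [-0.91  0.06 -0.42] lip [-0.011  0.001 -0.039] body low [-0.044 -0.079 -0.083]
10 -150 tilt 127.0 axis [-0.79 -0.13 -0.6 ] lip [-0.002 -0.    -0.04 ] body low [-0.022 -0.101 -0.067]
20 -90 tilt 79.0 axis [-0.94  0.28  0.2 ] lip [-0.03   0.009 -0.025] body low [-0.05  -0.091 -0.065]
20 -110 tilt 94.0 axis [-0.98  0.18 -0.07] lip [-0.023  0.004 -0.033] body low [-0.078 -0.062 -0.072]
20 -130 tilt 107.0 axis [-0.95  0.02 -0.3 ] lip [-0.016  0.    -0.037] body low [-0.054 -0.087 -0.067]
20 -150 tilt 118.0 axis [-0.86 -0.19 -0.47] lip [-0.008 -0.002 -0.04 ] body low [-0.03  -0.108 -0.051]
30 -90 tilt 73.0 axis [-0.91  0.31  0.29] lip [-0.032  0.011 -0.022] body low [-0.058 -0.098 -0.047]
30 -110 tilt 87.0 axis [-0.98  0.18  0.04] lip [-0.027  0.005 -0.03 ] body low [-0.087 -0.069 -0.054]
30 -130 tilt 100.0 axis [-0.99 -0.01 -0.17] lip [-0.02  -0.    -0.035] body low [-0.062 -0.094 -0.049]
30 -150 tilt 109.0 axis [-0.92 -0.23 -0.33] lip [-0.014 -0.004 -0.038] body low [-0.036 -0.112 -0.035]Traceback (most recent call last):
  File "<stdin>", line 5, in <module>
workcell.MotionError: the arm cannot take that pose within its joint ranges
```

```bash
python3 - <<'E'
from h import *
print(np.round(bot.current_joints(),2),np.round(bot.current_ee_pos(),3),bot.current_clock())
def pr(n,P,R):
    q=bot.inverse_kinematics(P,R.as_rotvec());print(n,None if q is None else np.round(q,2))
for az in(5,15):
  for p in (30,35):
    R=side(az,p);z=R.apply([0,0,1]);C=np.array([*CUP,.053])
    for d in(.13,.09,0):pr((az,p,d),C-d*z,R)
    pr("high",np.array([.6,-.2,.3]),R);pr("lift",np.array([*CUP,.2]),R)
P=np.array([*BOWL,.14])+[.035,0,0]
for az in(40,50):
  for r in(0,-90,-150):pr((az,r),P,side(az,20,r))
E
```

```text
[-0.5   0.11  1.41  0.    1.63 -0.21] [ 0.551 -0.164  0.359] 3.7
(5, 30, 0.13) [-0.93 -0.01  2.41  1.56  0.83  2.47]
(5, 30, 0.09) [-0.84  0.13  2.32  1.69  0.77  2.39]
(5, 30, 0) [-0.69  0.4   2.12  1.9   0.7   2.26]
high None
lift [-0.69  0.03  2.14  1.46  0.66  2.82]
(5, 35, 0.13) [-0.88 -0.06  2.36  1.4   0.75  2.68]
(5, 35, 0.09) [-0.8   0.08  2.29  1.52  0.69  2.59]
(5, 35, 0) [-0.66  0.36  2.1   1.75  0.6   2.43]
high None
lift None
(15, 30, 0.13) [-1.01  0.11  2.28  1.38  1.    2.46]
(15, 30, 0.09) [-0.92  0.22  2.21  1.47  0.94  2.42]
(15, 30, 0) [-0.76  0.44  2.05  1.65  0.83  2.34]
high [-0.94 -0.12  2.06  1.16  1.08  2.98]
lift [-0.76  0.1   2.07  1.36  0.85  2.78]
(15, 35, 0.13) [-0.96  0.05  2.25  1.27  0.94  2.62]
(15, 35, 0.09) [-0.88  0.17  2.19  1.35  0.87  2.58]
(15, 35, 0) [-0.73  0.4   2.03  1.53  0.76  2.48]
high None
lift [-0.73  0.08  2.03  1.21  0.82  2.93]
(40, 0) [-0.89  0.11  2.36  1.33  1.31  2.26]
(40, -90) [-0.89  0.11  2.36  1.33  1.31  0.69]
(40, -150) [-0.89  0.11  2.36  1.33  1.31 -0.35]
(50, 0) [-0.88  0.22  2.23  1.21  1.41  2.26]
(50, -90) [-0.88  0.22  2.23  1.21  1.41  0.69]
(50, -150) [-0.88  0.22  2.23  1.21  1.41 -0.36]
```

```bash
python3 - <<'E'
from h import *
R=side(15,30);r=R.as_rotvec();z=R.apply([0,0,1]);C=np.array([*CUP,.053])
bot.goto([.6,-.2,.3],r);bot.goto(C-.13*z,r);bot.line_to(C,max_speed=.1)
print(bot.current_contact_force(),bot.current_ee_pos())
bot.set_gripper(0.0,25);print("op",bot.current_opening()*92,bot.current_grip_force(),bot.current_contact_force())
bot.line_to(C+[0,0,.06],max_speed=.06);print(bot.current_opening()*92,bot.current_contact_force(),bot.current_clock(),np.round(bot.current_joints(),2))
c=bot.read_camera("scene");a=c["pixels"][100:320,150:450]
cv2.imwrite("pics/lift.png",cv2.resize(a,(750,550),interpolation=cv2.INTER_CUBIC))
E
```

```text
[ 0.85952926  0.81323582 -0.45272823] [ 0.65687895 -0.14727892  0.05325218]
op 60.026352909061934 24.995045353179677 [-1.2197479  -0.10441899  1.11026853]
60.23803769227889 [ 1.34266924 -0.05144453 -1.89423051] 10.35 [-0.76  0.29  2.07  1.53  0.83  2.52]
```

View pics/lift.png

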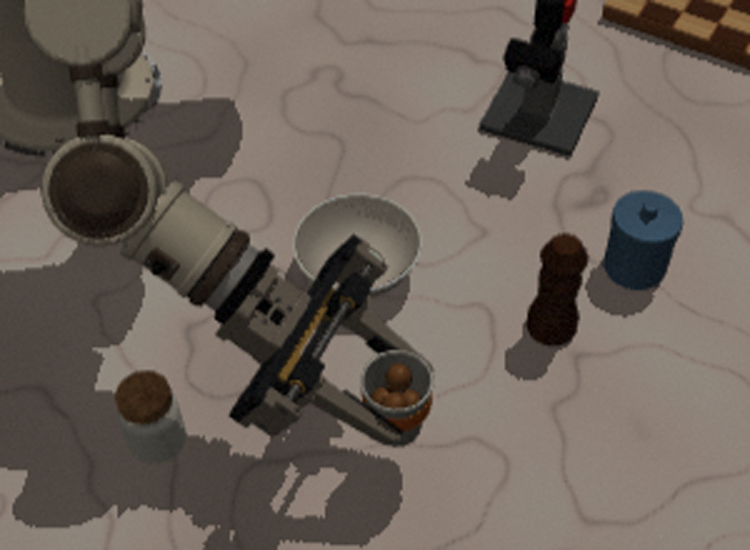

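```bash
python3 - <<'E'
from h import *
ax=side(15,30).inv().apply([0,0,1]); P=np.array([*BOWL,.145])+[.035,-.004,0]
p0=np.array(bot.current_ee_pos());bot.line_to([p0[0],p0[1],.17],max_speed=.12)
for w in([.58,-.07,.18],[*P[:2],.17]):
    bot.line_to(w,rot=side(28 if w[0]>.55 else 40,20).as_rotvec(),max_speed=.12)
bot.line_to(P,max_speed=.12);print(np.round(bot.current_joints(),2),bot.current_opening()*92,bot.current_clock())
q=np.array(bot.current_joints());j0=q[5]
for r in(-40,-70,-85,-95,-105,-115,-125,-135,-145,-155,-160):
    q[5]=j0+np.radians(r);bot.set_joints(q)
    if r<-90: bot.hold(.25)
a=side(40,20,-160).apply(ax);print("tilt",np.degrees(np.arccos(a[2])),a)
bot.hold(.6);print(bot.current_opening()*92,bot.current_contact_force(),bot.current_clock())
c=bot.read_camera("scene");d=bot.read_camera("top")
f=lambda i:cv2.resize(i,(400,400),interpolation=cv2.INTER_CUBIC)
cv2.imwrite("pics/pour.png",np.hstack([f(c["pixels"][120:280,220:380]),f(d["pixels"][150:310,240:400])]))
E
```

```text
[-0.9   0.1   2.36  1.32  1.32  2.28] 60.33120937759732 13.3833
tilt 126.42069728530184 [-0.76353278 -0.25402087 -0.5937096 ]
60.11509239244517 [ 0.08163525 -0.04192953 -1.73204956] 19.9083
```

View pics/pour.png

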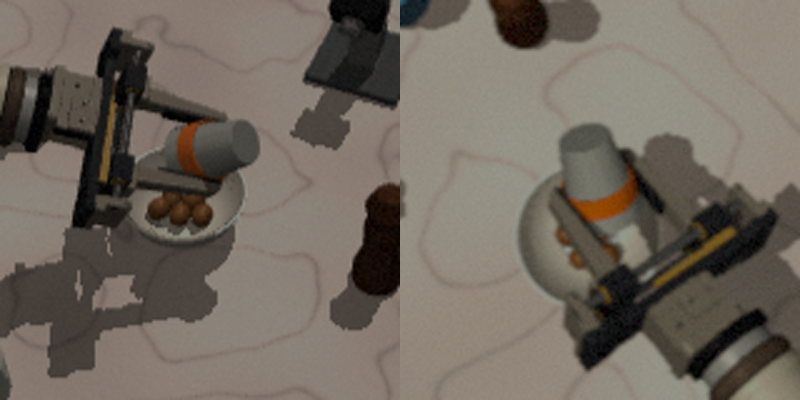

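Five walnuts lie in the bowl (scene crop near (180,205)) and the cup is tipped empty above them. Next: put the cup back where it was.

```bash
python3 - <<'E'
from h import *
p=np.array(bot.current_ee_pos());bot.line_to(p+[0,0,.03],max_speed=.12)
q=np.array(bot.current_joints());q[5]+=np.radians(160);bot.set_joints(q)
bot.line_to([.58,-.07,.18],rot=side(28,20).as_rotvec(),max_speed=.15)
R=side(15,30);z=R.apply([0,0,1]);C=np.array([*CUP,.053])
bot.line_to([*CUP,.12],rot=R.as_rotvec(),max_speed=.15)
bot.line_to(C+[0,0,.012],max_speed=.1)
f0=np.array(bot.current_contact_force())
for h in np.arange(.010,-.004,-.002):
    bot.line_to(C+[0,0,h],max_speed=.03);f=np.array(bot.current_contact_force())-f0
    if f[2]>2.5:break
print("h",h,f,bot.current_clock())
bot.set_gripper(1.0);print(bot.current_contact_force())
bot.line_to(np.array(bot.current_ee_pos())-.13*z,max_speed=.12)
bot.goto([.6,-.2,.3],R.as_rotvec())
print(np.round(bot.current_joints(),2),bot.current_clock())
c=bot.read_camera("scene");d=bot.read_camera("top")
f=lambda i:cv2.resize(i,(400,400),interpolation=cv2.INTER_CUBIC)
cv2.imwrite("pics/placed.png",np.hstack([f(c["pixels"][140:320,200:380]),f(d["pixels"][120:300,260:440])]))
for n,Z in(("bowlT",.05),):print(plane(d,316,243.8,Z))
E
```

```text
h -0.002 [-4.5305455   1.04224279  9.46066774] 26.9917
[0.40035109 0.69635373 0.37746198]
[-0.94 -0.12  2.06  1.16  1.08  2.98] 29.6417
[0.47847719 0.00542161 0.05      ]
```

View pics/placed.png

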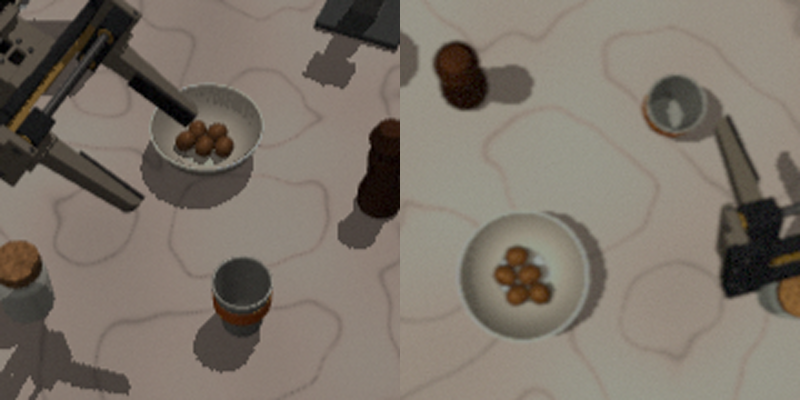

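Five walnuts are in the bowl (right crop near (522,275)), and the cup stands upright and empty near (675,105). Now for the stand.

```bash
python3 - <<'E'
from h import *
bot.set_joints([-.5,.11,1.41,0,1.63,-.21])
y=np.array([np.cos(YAW),np.sin(YAW),0]);z=np.array([0,0,-1.]);R=Ro.from_matrix(np.c_[np.cross(y,z),y,z])
H=GRIP+[0,0,.15]
best=None
for k in(0,180):
    r=(R*Ro.from_euler('z',k,degrees=True)).as_rotvec();j=bot.inverse_kinematics(H,r)
    print(k,None if j is None else np.round(j,2))
    if j is not None and (best is None or abs(j[5])<abs(best[5])):best=j;br=r
q=np.array(bot.current_joints());q[0]=best[0];bot.set_joints(q);bot.goto(H,br)
bot.line_to(GRIP+[0,0,.045],max_speed=.15);bot.line_to(GRIP,max_speed=.05)
print(bot.current_ee_pos(),bot.current_contact_force(),bot.current_clock())
c=bot.read_camera("scene");d=bot.read_camera("top")
f=lambda i:cv2.resize(i,(400,400),interpolation=cv2.INTER_CUBIC)
cv2.imwrite("pics/hand.png",np.hstack([f(c["pixels"][60:180,310:430]),f(d["pixels"][170:290,100:220])]))
E
```

```text
0 [ 0.4   0.18  1.41 -0.    1.56  0.14]
180 None
[0.49176411 0.34113585 0.17145765] [0.41408513 0.2543462  0.25356028] 36.5833
```

View pics/hand.png

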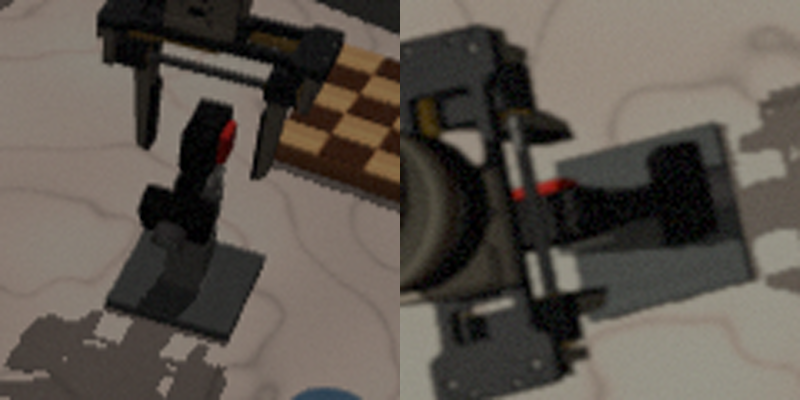

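The fingers straddle the handle evenly, with the red button at (225,143) in the left crop. Close and pull.

```bash
python3 - <<'E'
from h import *
f0=np.array(bot.current_contact_force())
bot.set_gripper(0.0,40);bot.hold(.3)
print("w",bot.current_opening()*92,bot.current_grip_force(),np.array(bot.current_contact_force())-f0)
p=np.array(bot.current_ee_pos())
for h in(.012,.05,.085,.095,.098,.100,.102,.104,.106):
    bot.line_to(p+[0,0,h],max_speed=.05)
    f=np.array(bot.current_contact_force())-f0;e=bot.current_ee_pos();print(h,(np.array(e)-p).round(4),f.round(1),round(bot.current_opening()*92,2))
    if f[2]<-18:break
bot.hold(.5);print(bot.current_contact_force(),bot.current_opening()*92,bot.current_grip_force(),bot.current_clock())
c=bot.read_camera("scene");d=bot.read_camera("top")
f=lambda i:cv2.resize(i,(400,400),interpolation=cv2.INTER_CUBIC)
cv2.imwrite("pics/top1.png",np.hstack([f(c["pixels"][50:170,310:430]),f(d["pixels"][90:330,220:460])]))
E
```

```text
w 30.985748321598987 39.98022973537445 [-3.2063141  -2.43898536  0.99619045]
0.012 [-0.      0.      0.0123] [-1.  -1.9 -3.2] 30.8
0.05 [-0.     -0.      0.0503] [-2.6 -0.8 -2.7] 30.55
0.085 [-0.     -0.      0.0853] [-1.8 -2.1 -1.7] 30.51
0.095 [-0.     -0.      0.0956] [-2.  -1.2 -1.4] 30.77
0.098 [-0.     -0.      0.0983] [-1.  -2.  -2.9] 30.46
0.1 [-0.  -0.   0.1] [-1.5 -1.  -4.2] 30.72
0.102 [-1.000e-04 -0.000e+00  1.002e-01] [  3.7   1.4 -17.3] 30.67
0.104 [-2.000e-04 -1.000e-04  1.005e-01] [  8.5   3.6 -24. ] 30.56
[  7.33714315   3.12908544 -23.44012735] 30.559041037063427 39.97901380062103 41.925
```

View pics/top1.png

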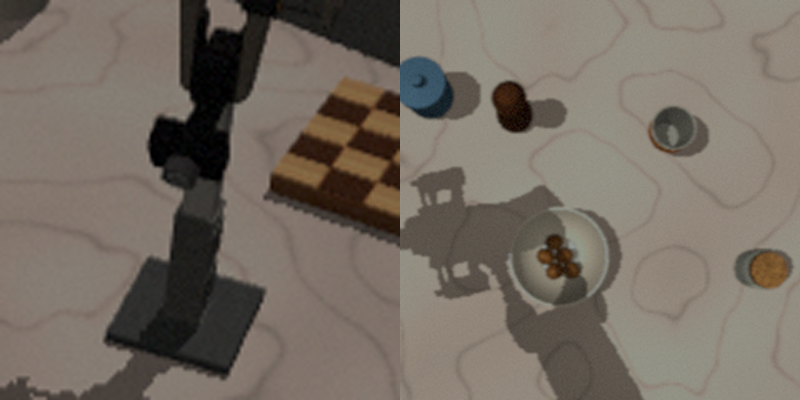

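The mast is at the top stop (hard end felt at 0.100 m) and the grip width of 31 mm means the button is fully in. The cup, nuts and bystanders are in place. I'll ease the upward push a little and hand in.

```bash
python3 - <<'E'
from h import *
p=np.array(bot.current_ee_pos());bot.line_to([GRIP[0],GRIP[1],.2731],max_speed=.03);bot.hold(.5)
print(bot.current_ee_pos(),bot.current_contact_force(),bot.current_opening()*92,bot.current_clock())
print(bot.job_done())
E
```

```text
[0.49120143 0.34074266 0.27151425] [  4.74284214   0.90826375 -19.34858032] 30.531252479929066 42.775
the job is handed in; nothing more can be done
None
```

The job is handed in at 42.8 s of the 72 s allowed; no verdict came back. All five walnuts are in the bowl, the empty cup stands upright clear of the hand, and the arm is holding the mast at its top stop with the button squeezed; the jar, mill and canister were not touched.

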